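# Bearing into carrier, carrier into nest plate

## Task

While the blue carrier still stands on the table, lay the larger of the two ball bearings flat in the round pocket on its top and let go of it. Then pick up the carrier with the bearing in it and seat it fully, upright, in the round hole of the aluminium nest plate. Leave the smaller bearing where it lies.

Things in the scene. Friction and masses are not known exactly. Their poses are not given: they have to be found in the camera images.
- bearing_big_center (a point): centre (half-way up) of the larger steel ball bearing, 32 mm outer diameter, 9 mm thick, 0.03 kg, lying flat and loose on the table; z is its axis, up; yaw means nothing
- bearing_small_center (a point): centre (half-way up) of the smaller steel ball bearing, 26 mm outer diameter, 8 mm thick, lying flat on the table; a bystander. The two bearings may have changed places
- puck_center (a point): centre (half-way up, 32 mm above its underside) of the blue plastic carrier, loose, standing upright on the table: round, 64 mm high, 0.2 kg; body 57 mm in diameter from 10 mm above its underside to the rim; below that a foot 42 mm in diameter and 10 mm long with a 3 mm chamfer. In its top is a round pocket 42 mm in diameter and 5 mm deep with a grey floor; a bearing that lies in it stands 4 mm proud of the rim, its centre 31.5 mm above this point. z up; yaw means nothing
- nest_hole (a point): centre of the mouth of the round hole in the fixed aluminium nest plate, at the height of the plate's top. The plate is 100x100 mm, 12 mm thick and lies on the table; the hole is 51 mm in diameter and goes right through. Seated, the carrier's shoulder (where the 57 mm body begins) rests on the plate, and the carrier's centre is 22 mm above this point. z up, x and y along the plate's sides
Things that resemble listed ones, but are neither listed nor needed, are in the scene too. Of the things shaped like the part that bears puck_center, the blue one is meant.

How it is judged:
By the outcome, as a careful person would: the job done as asked, in the order asked, and still so for the second after the job is handed in, with the robot touching nothing.
It also fails if it takes over 59 s, if anything falls off the work surface, if the arm or the gripper's body presses on something with over 40 N, if the wrist force passes 120 N, or if a joint passes its speed limit or range.

## Robot

A 7-joint arm with a two-finger parallel gripper is mounted at the origin on a cart in front of the work surface, level with it; the furniture and walls round the work are solid. World frame = base frame: x ahead of the robot, y to its left, z up, the work surface at z = 0. Lengths are in m, angles in rad, forces in N, time in s.
With the tool pointing down it reaches from about 0.4 to 0.9 m from the base axis. Payload 5.6 kg.
Tool frame: the origin (TCP) lies midway between the tips of the shut fingers; the grasp point (between the pads) lies 19 mm behind it; y points along the fingers, z is the direction in which the jaws open and shut, and the axes are right-handed (so a half turn about y gives the same grasp; the last joint's range is limited). The gripper opens to 92 mm and grips with 3 to 60 N. Pads are 20 mm wide; open, the fingers measure 128 mm over their backs; the gripper's body (75 mm by 189 mm) begins 69 mm behind the grasp point.
Start: joints at [1.256, 0.468, -0.012, 1.603, 0.006, 1.071, -0.056], TCP at [0.174, -0.626, 0.18] pointing down, gripper open.
Joint ranges: [-2.53, 2.53], [-0.31, 2.02], [-1.57, 1.55], [0.28, 2.44], [-1.29, 4.43], [0.15, 1.84], [-2.92, 2.92]. Speed limits (rad/s): [2.57, 2.57, 3.14, 3.14, 3.14, 3.14, 3.14].

## Interface

Orientations are given as a 3x3 rotation matrix whose columns are the frame's x, y, z axes.
In Python, from station import env, effector, solver, viewer, workorder, search_frame, tip_of gives the robot as it stands. Calls block until the motion is done:
- env.reach(position, orientation): joint-space move of the TCP to a pose.
- env.movel(position, frame=None, rate=0.15): straight line of the TCP; frame=None keeps the orientation; rate is the mean speed in m/s.
- env.goto_joints(angles): joint-space move.
- effector.release() and effector.grasp(squeeze=None): open the fingers fully, or close them until they stop; squeeze is the grip in N (None keeps the last).
- env.pause(seconds).
- solver.inverse_kinematics(position, orientation): joint angles nearest the present ones, or None.
- env.sense(): the state.
- viewer.read_camera(name): name is "scene" or "top" or "wrist"; returns (picture, depth): 480x640x3 uint8, red, green, blue; 480x640 float32, m along the optical axis (not along the pixel's ray), 0 where there is no reading.
- viewer.camera_info(name): a dict with "intrinsics" (3x3 intrinsics, pixels), "dist_coeffs" ([k1, k2, p1, p2, k3] as OpenCV has them; the pictures are not rectified), "eye" and "rotation" of the camera in the world; the wrist camera has in their place "T_tool_cam" (4x4, takes a point from camera to tool coordinates, whose origin is the TCP and whose axes are the tool frame's). Camera axes: x right, y up, looking along -z (the intrinsics and any distortion apply to the point x, -y, -z); pixel columns grow to the right and rows downward; lengths in m; the calibration is good to about 2 mm. A picture is of the moment at which its call begins: read the wrist's pose just before it. camera_info takes no time and is no camera call.
A pose or a line that the arm cannot do raises env.PlanningError and nothing moves.
- workorder.finish_job(): hands the job in, once; it reports no verdict.
Trained networks look in the newest picture that a camera, given by its name, has taken for a name from the list of things; names that differ only in an ending like _2 or _b are one class to them, and where a whole thing is asked for, a point or a joint stands for the part that bears it (a point fixed in the world has none). Each returns a list of dicts, best first, with "score" (0 to 1); they miss things now and then, are a little off and sometimes report something else, mostly with a low value. They report only what shows in the picture. A call takes as long as a camera call. They do not tell look-alikes from the thing itself.
- search_frame(camera, name): "at" ([x, y, z] in m, in world coordinates, good to about 4 mm: the middle of the surface that is visible of it).
- tip_of(camera, name): "at" ([x, y, z] in m, in world coordinates, good to about 4 mm: a listed point, or the origin of a listed thing).
The state is a dict: "t": time; "joint_positions": joint angles; "joint_velocities": joint speeds; "tau": joint torques, N m; "ee_pos": TCP position; "tcp_rot": TCP orientation; "wrist_force": force on the tool from outside, world axes, zero at the start; "moment": the same for the moment, N m; "gripper_width": finger opening in m.
Only numpy, scipy, OpenCV 4.12 (cv2) and the standard library are available. Lean on these libraries where they do the work, as an engineer would, in place of code of your own. Each camera call takes 0.05 s, during which the arm holds its last target.

## Working session

There is one attempt and no reset: what is moved stays moved. The work goes in short steps, each a Python script; the robot and the scene stay as the last script left them, time stands still between calls to the robot, and variables do not carry over. Pictures are saved under pics/ and viewed, and the job is handed in when it is done.

```bash
ls; mkdir -p pics; python3 - <<'E'
from station import env, effector, solver, viewer, workorder, search_frame, tip_of
import cv2, numpy as np
print(env.sense())
for c in ["scene","top"]:
    p,d=viewer.read_camera(c)
    cv2.imwrite(f"pics/{c}0.png",p[:,:,::-1])
    np.savez(f"{c}0.npz",p=p,d=d)
    print(c,viewer.camera_info(c))
    for n in ["bearing_big_center","puck_center","nest_hole"]:
        print(n,[(round(r['score'],2),np.round(r['at'],4)) for r in tip_of(c,n)])
print(viewer.camera_info("wrist"))
print(env.sense()['t'])
E
```

```text
pics
{'t': 0.0, 'joint_positions': array([ 1.25600672,  0.46835001, -0.01161067,  1.60361233,  0.00602996,
        1.07139295, -0.05629355]), 'joint_velocities': array([ 3.80850938e-04, -2.03508454e-03,  5.22403098e-04,  4.62941047e-04,
       -5.49793908e-05, -2.03259030e-03, -1.08331609e-04]), 'tau': array([ 2.29539919e-04, -5.20573604e+01, -1.26921231e-02, -2.43750554e+01,
       -5.67691389e-02,  1.74190197e-02,  2.01555822e-04]), 'ee_pos': array([ 0.17425002, -0.62554984,  0.17956271]), 'tcp_rot': array([[-9.63301684e-01, -6.01588382e-04,  2.68420388e-01],
       [-2.68421023e-01,  1.62054932e-03, -9.63300331e-01],
       [ 1.44521812e-04, -9.99998506e-01, -1.72255686e-03]]), 'wrist_force': array([-0.54563619, -1.11079153,  0.43649175]), 'moment': array([ 0.00904887,  0.01504918, -0.05469482]), 'gripper_width': 0.09190450080336784}
scene {'intrinsics': array([[466.512384  ,   0.        , 312.10076482],
       [  0.        , 466.512384  , 237.85091135],
       [  0.        ,   0.        ,   1.        ]]), 'dist_coeffs': array([-0.073983,  0.      ,  0.      ,  0.      ,  0.      
[... 1029 characters left out ...]
ray([0.4185, 0.0291, 0.028 ]))]
nest_hole [(0.84, array([ 0.509 , -0.2499,  0.0132]))]
{'intrinsics': array([[344.31251913,   0.        , 319.12596473],
       [  0.        , 344.31251913, 244.77561742],
       [  0.        ,   0.        ,   1.        ]]), 'dist_coeffs': array([-0.0365617,  0.       ,  0.       ,  0.       ,  0.       ]), 'T_tool_cam': array([[ 7.70456543e-04, -9.55934700e-01, -2.93578365e-01,
        -8.12658851e-02],
       [-3.81508902e-06,  2.93578450e-01, -9.55934984e-01,
        -2.04554394e-01],
       [ 9.99999703e-01,  7.37626391e-04,  2.22542462e-04,
         2.24058987e-04],
       [ 0.00000000e+00,  0.00000000e+00,  0.00000000e+00,
         1.00000000e+00]])}
0.4
```

View pics/scene0.png

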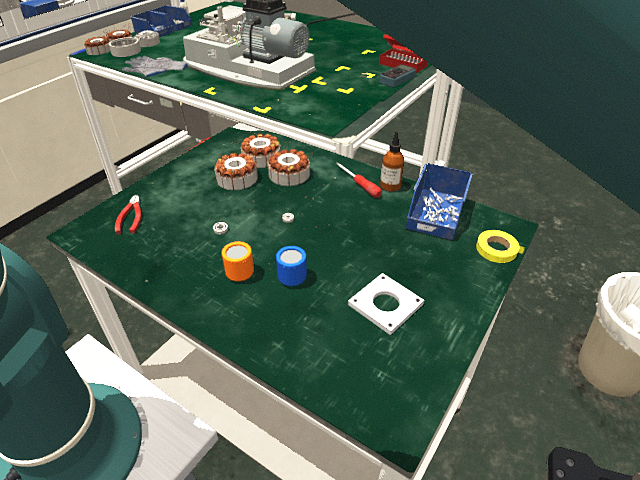

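View pics/top0.png

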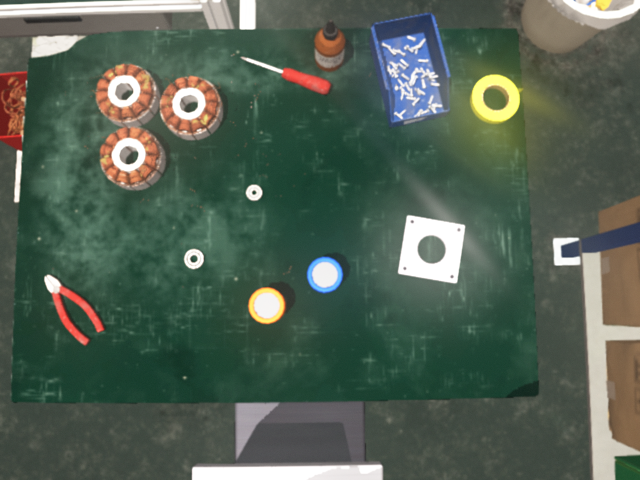

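The scene shows the blue carrier at top-view pixel (325,275) and the orange look-alike at (267,306). There are two bearings, at (194,259) and (254,193), and the nest at (432,249). Next I'll measure the sizes and take a close crop.

```bash
cat > h.py <<'E'
import cv2, numpy as np
def ray(info,uv):
    K=info['intrinsics'];D=np.array(info['dist_coeffs'])
    n=cv2.undistortPoints(np.array(uv,float).reshape(-1,1,2),K,D).reshape(-1,2)
    return np.c_[n[:,0],-n[:,1],-np.ones(len(n))]
def wristpose(info,s):
    T=np.eye(4);T[:3,:3]=s['tcp_rot'];T[:3,3]=s['ee_pos'];T=T@info['T_tool_cam'];return T[:3,3],T[:3,:3]
def plane(info,uv,z,eye=None,R=None):
    if eye is None: eye=info['eye'];R=info['rotation']
    d=ray(info,uv)@np.array(R).T
    return eye+d*((z-eye[2])/d[:,2])[:,None]
def circ(P):
    (x,y),r=cv2.minEnclosingCircle(P[:,:2].astype(np.float32)*1000); return x/1000,y/1000,2*r
E
python3 - <<'E'
from h import *
from station import viewer
i=viewer.camera_info("top");f=np.load("top0.npz");p=f['p'];d=f['d']
hsv=cv2.cvtColor(p,cv2.COLOR_RGB2HSV)
def blobs(m,box,z,name,amin=30):
    x0,y0,x1,y1=box;mm=np.zeros(m.shape,np.uint8);mm[y0:y1,x0:x1]=m[y0:y1,x0:x1]
    cs,_=cv2.findContours(mm,cv2.RETR_EXTERNAL,cv2.CHAIN_APPROX_NONE)
    for c in cs:
        a=cv2.contourArea(c)
        if a<amin: continue
        P=plane(i,c.reshape(-1,2),z); A=cv2.contourArea((P[:,:2]*1000).astype(np.float32))
        e=cv2.fitEllipse((P[:,:2]*1000).astype(np.float32))
        print(name,a,'eqd',2*np.sqrt(A/np.pi),'ell',np.round(e,1) if 0 else e)
gray=(hsv[...,1]<70)&(hsv[...,2]>90)
blobs(gray,(170,235,220,285),.009,'b1')
blobs(gray,(235,175,275,210),.009,'b2')
blobs((hsv[...,0]>95)&(hsv[...,0]<125)&(hsv[...,1]>100),(295,245,355,305),.064,'puck')
blobs(gray&(hsv[...,2]>100),(295,245,355,305),.059,'pocket')
blobs(~gray,(410,230,455,270),.012,'hole')
blobs(gray,(390,205,475,295),.012,'plate')
for (u,v) in [(194,250),(325,275),(254,193),(415,270),(325,260),(300,350)]:
    print(u,v,d[v,u],plane(i,[[u,v]],0))
cr=[cv2.resize(p[y-32:y+32,x-32:x+32],(380,380),interpolation=cv2.INTER_CUBIC) for x,y in[(194,259),(254,193)]]
cv2.imwrite('pics/crop.png',np.hstack(cr)[:,:,::-1])
E
```

```text
b1 333.5 eqd 35.466755306709516 ell ((500.892578125, 158.4539337158203), (34.781681060791016, 36.3189697265625), 86.99787902832031)
b2 220.0 eqd 29.312747530198546 ell ((614.9484252929688, 55.12728500366211), (29.07958221435547, 29.828887939453125), 144.92173767089844)
puck 1075.0 eqd 59.86677794383067 ell ((467.1376647949219, -65.40667724609375), (59.61948013305664, 60.22071075439453), 72.54241180419922)
pocket 482.5 eqd 40.30726814059146 ell ((467.7691650390625, -65.53549194335938), (40.17516326904297, 40.60247802734375), 139.6358642578125)
plate 7433.5 eqd 168.2332982440099 ell ((511.0760498046875, -252.34808349609375), (169.62765502929688, 181.77825927734375), 74.76968383789062)
194 250 1.0677352 [[0.51622936 0.15920612 0.        ]]
325 275 1.013392 [[ 0.47016307 -0.06689984  0.        ]]
254 193 1.088122 [[0.6151486  0.05527741 0.        ]]
415 270 1.0614098 [[ 0.47655555 -0.22250706  0.        ]]
325 260 1.0120707 [[ 0.49604311 -0.06726424  0.        ]]
300 350 1.0570408 [[ 0.34327508 -0.02266631  0.        ]]
```

View pics/crop.png

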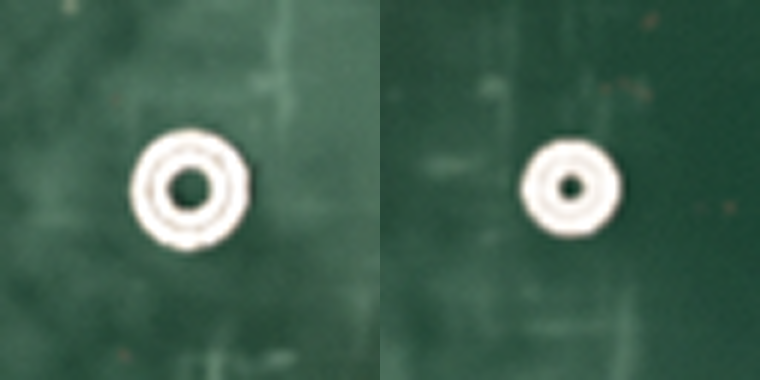

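Top pixel (194,259) is the larger bearing, measuring about 35 mm against 29 mm for the other (both read about 3 mm oversize). The blue carrier is at (325,275), and the orange one at (267,306) is the decoy. I'll move above the bearing and look with the wrist camera.

```bash
cat >> h.py <<'E'
def ori(a=0.):
    z=np.array([np.cos(a),np.sin(a),0]);y=np.array([0,0,-1.]);return np.c_[np.cross(y,z),y,z]
def snap(name):
    from station import env,viewer
    s=env.sense();p,d=viewer.read_camera("wrist");i=viewer.camera_info("wrist")
    cv2.imwrite(f"pics/{name}.png",p[:,:,::-1]);np.savez(name+".npz",p=p,d=d)
    e,R=wristpose(i,s);return i,p,d,e,R
E
python3 - <<'E'
from h import *
from station import env, solver
for a in (0,.3):
  for pos in ([.501,.158,.15],[.501,.158,.006],[.467,-.0655,.02],[.511,-.25,.02],[.511,-.25,.2]):
    print(a,pos,np.round(solver.inverse_kinematics(pos,ori(a)),2))
env.reach([.501,.158,.16],ori(0.3))
s=env.sense();print(s['t'],s['ee_pos'])
i,p,d,e,R=snap("w1")
print(env.sense()['t'])
E
```

```text
0 [0.501, 0.158, 0.15] [ 0.49  0.58 -1.13  1.89  0.6   1.07 -0.88]
0 [0.501, 0.158, 0.006] [ 0.3   0.72 -0.88  1.98  0.77  0.81 -1.02]
0 [0.467, -0.0655, 0.02] [ 0.51  0.49 -0.53  2.12  0.41  0.63 -0.3 ]
0 [0.511, -0.25, 0.02] [ 0.74  0.6  -0.45  1.89  0.37  0.73  0.08]
0 [0.511, -0.25, 0.2] [ 0.79  0.36 -0.49  1.76  0.19  1.07  0.23]
0.3 [0.501, 0.158, 0.15] [ 0.5   0.58 -1.14  1.89  0.6   1.07 -0.59]
0.3 [0.501, 0.158, 0.006] [ 0.31  0.72 -0.88  1.98  0.78  0.82 -0.72]
0.3 [0.467, -0.0655, 0.02] [ 0.54  0.5  -0.57  2.11  0.44  0.64 -0.03]
0.3 [0.511, -0.25, 0.02] [ 0.78  0.61 -0.5   1.89  0.42  0.75  0.34]
0.3 [0.511, -0.25, 0.2] [ 0.83  0.37 -0.55  1.76  0.22  1.07  0.51]
3.3833 [0.50136947 0.15708424 0.15983264]
3.4333
```

View pics/w1.png

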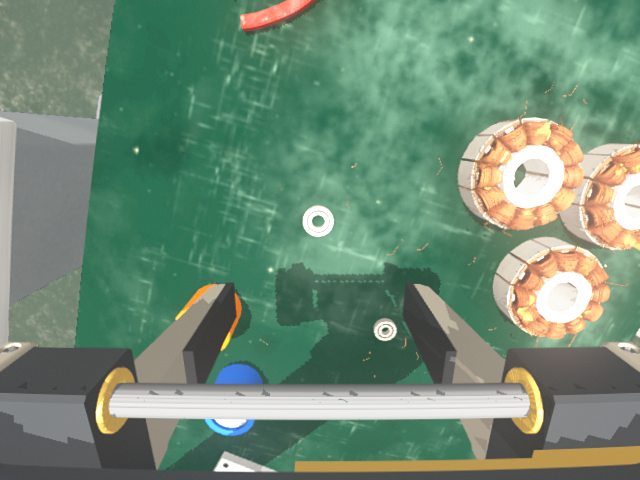

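The wrist view shows the big bearing at (318,221), the small one at (385,330) and the carriers at lower left. Next I'll compute the bearing's position from this view.

```bash
cat >> h.py <<'E'
def blob(i,m,box,z,e,R,amin=60):
    x0,y0,x1,y1=box;mm=np.zeros(m.shape,np.uint8);mm[y0:y1,x0:x1]=m[y0:y1,x0:x1]
    cs,_=cv2.findContours(mm,cv2.RETR_EXTERNAL,cv2.CHAIN_APPROX_NONE)
    for c in cs:
        if cv2.contourArea(c)<amin: continue
        P=(plane(i,c.reshape(-1,2),z,e,R)[:,:2]*1000).astype(np.float32)
        el=cv2.fitEllipse(P);print('centre mm',np.round(el[0],1),'diam',np.round(el[1],1))
E
python3 - <<'E'
from h import *
from station import viewer, env
i=viewer.camera_info("wrist");s=env.sense();e,R=wristpose(i,s);p=np.load("w1.npz")['p'];d=np.load("w1.npz")['d']
hsv=cv2.cvtColor(p,cv2.COLOR_RGB2HSV);g=(hsv[...,1]<60)&(hsv[...,2]>110)
print(e,d[221,308])
blob(i,g,(295,195,345,245),.009,e,R)
blob(i,g,(365,315,402,345),.009,e,R)
# hole in top
f=np.load("top0.npz");pt=f['p'];it=viewer.camera_info("top");hs=cv2.cvtColor(pt,cv2.COLOR_RGB2HSV)
print(hs[249,425:475:3],hs[249,405:425:3])
m=(hs[...,1]>60)
blob(it,m,(412,229,452,269),.012,it['eye'],it['rotation'])
E
```

```text
[0.47508349 0.23606216 0.36442131] 0.36579525
centre mm [497.7 156.6] diam [33.6 34.4]
centre mm [610.6  55.2] diam [26.9 30.8]
[[ 64  28 126]
 [ 66  34 143]
 [ 66  30 134]
 [ 66  28 128]
 [ 67  27 125]
 [ 65  25 124]
 [ 69  29 123]
 [  6   5 250]
 [  0   0 255]
 [  0   0 255]
 [  0   0 255]
 [  0   0 255]
 [ 30   3 237]
 [ 65  22 125]
 [ 63  18 129]
 [ 63  19 135]
 [ 63  19 132]] [[  0   0 255]
 [  0   0 255]
 [  0   0 255]
 [  0   0 255]
 [ 15   7 211]
 [ 69  30 120]
 [ 70  31 122]]
```

```bash
python3 - <<'E'
from h import *
from station import env, effector, viewer
env.movel([.499,.1573,.03],ori(.3),rate=.2)
env.movel([.499,.1573,.0055],rate=.06)
s=env.sense();print(s['t'],s['ee_pos'],s['wrist_force'])
effector.grasp(20); s=env.sense();print(s['t'],s['gripper_width'],s['wrist_force'])
env.movel([.499,.1573,.12],rate=.2)
s=env.sense();print(s['t'],s['gripper_width'],s['ee_pos'])
snap("w2")
E
```

```text
4.7917 [0.49883514 0.15744484 0.00532783] [0.37844541 0.20899357 0.58661885]
6.1417 6.791511681006871e-05 [-0.74334351  1.10864127 -0.1348916 ]
6.8667 0.000613179170948276 [0.49848135 0.15655707 0.11910199]
```

View pics/w2.png

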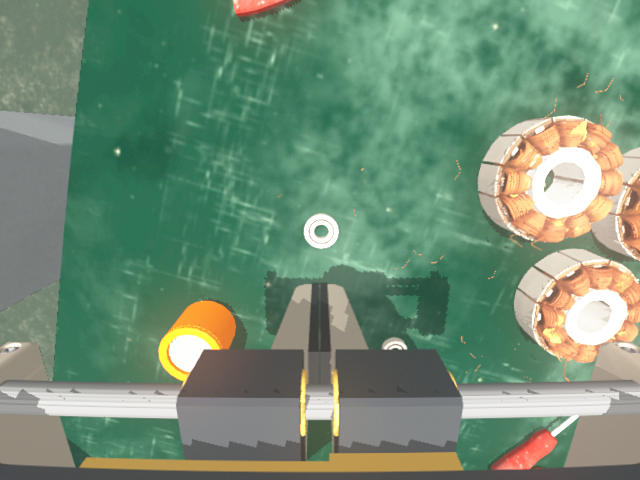

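The fingers closed empty, and the bearing still lies there at (321,231). I'll re-measure it and check the state.

```bash
python3 - <<'E'
from h import *
from station import viewer, env
i=viewer.camera_info("wrist");s=env.sense();e,R=wristpose(i,s);f=np.load("w2.npz");p=f['p'];d=f['d']
hsv=cv2.cvtColor(p,cv2.COLOR_RGB2HSV);g=(hsv[...,1]<60)&(hsv[...,2]>110)
blob(i,g,(290,195,355,265),.009,e,R)
# depth->world
n=ray(i,[[u,v] for v in range(480) for u in range(640)])
W=(n*d.reshape(-1,1))@R.T+e; W=W.reshape(480,640,3)
m=W[205:255,295:350]; mm=(m[...,2]>.004)&(g[205:255,295:350]); print('pts',mm.sum(),np.median(m[mm],0),m[mm].min(0),m[mm].max(0))
print('table z',np.median(W[60:180,250:400,2]))
print('fingertip',W[286,312],W[286,328],W[290:300,305:335].reshape(-1,3).mean(0), s['ee_pos'],s['joint_velocities'])
E
```

```text
centre mm [497.3 156.7] diam [33.3 34.5]
pts 724 [0.49741953 0.1573762  0.0086587 ] [0.47221645 0.14062421 0.0040873 ] [0.51346652 0.23550079 0.32320858]
table z -0.0002775391337614397
fingertip [0.48981219 0.16423707 0.15773267] [0.49815741 0.16572804 0.15537547] [0.49342835 0.16586975 0.16902508] [0.49815769 0.15657249 0.11867463] [-0.0041884   0.01049604  0.00322367  0.00225085 -0.001926    0.00106354
  0.00120674]
```

The fingers in the picture end about 40 mm above where the TCP should be. I'll check that with an outside camera before relying on it.

```bash
python3 - <<'E'
from h import *
from station import viewer, env
s=env.sense();print(s['ee_pos'],s['gripper_width'],s['joint_positions'])
i=viewer.camera_info("scene");p,d=viewer.read_camera("scene");np.savez("scene1.npz",p=p,d=d)
n=ray(i,[[u,v] for v in range(480) for u in range(640)])
W=((n*d.reshape(-1,1))@i['rotation'].T+i['eye']).reshape(480,640,3);np.save("sceneW.npy",W)
def proj(P):
    c=(np.array(P)-i['eye'])@i['rotation'];c=c*[1,-1,-1];return cv2.projectPoints(c.reshape(1,3),np.zeros(3),np.zeros(3),i['intrinsics'],i['dist_coeffs'])[0].ravel()
u=proj(s['ee_pos']);u2=proj(s['ee_pos']+[0,0,.04]);print(u,u2)
q=p.copy();cv2.circle(q,tuple(np.int32(u)),2,(255,0,0),-1);cv2.circle(q,tuple(np.int32(u2)),2,(255,0,255),-1)
x,y=np.int32(u);c=q[max(0,y-110):y+50,max(0,x-100):x+100]
cv2.imwrite("pics/s1.png",cv2.resize(c,None,fx=3.5,fy=3.5)[:,:,::-1]);print(max(0,x-100),max(0,y-110))
E
```

```text
[0.49815769 0.15657249 0.11867463] 0.00043255839943873354 [ 0.45611121  0.59861665 -1.07971564  1.91945227  0.62586959  1.01183476
 -0.60768139]
[212.29918369 186.41181477] [209.38789473 170.06683045]
112 76
```

View pics/s1.png

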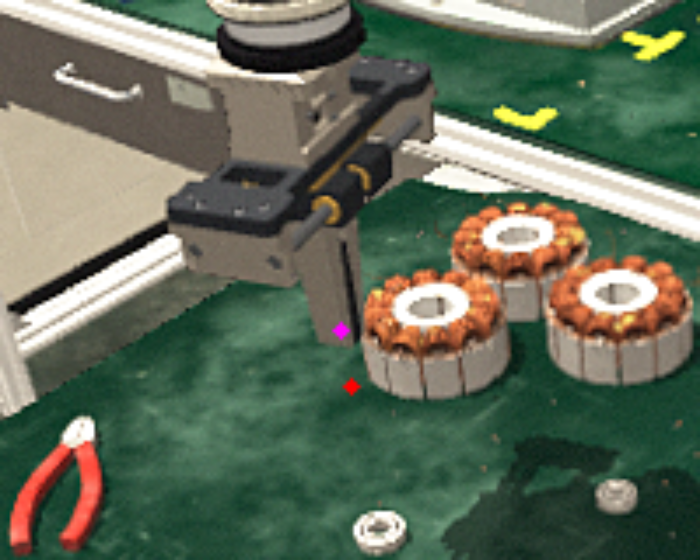

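The scene picture confirms it: the real fingertips end near the magenta mark, about 38 mm behind the reported TCP (red). I'll get the number from depth, then do a gentle touch-down on bare table.

```bash
python3 - <<'E'
from h import *
W=np.load("sceneW.npy")
ee=np.array([.49816,.15657,.11867])
sub=W[100:200,150:270].reshape(-1,3)
m=(np.hypot(*(sub[:,:2]-ee[:2]).T)<.03)&(sub[:,2]>.07)&(sub[:,2]<.3)
print(m.sum(),np.percentile(sub[m,2],[0,1,2,5]))
k=sub[m];k=k[k[:,2]<.185];print(k[:,:2].min(0),k[:,:2].max(0),k[np.argsort(k[:,2])[:6]])
from station import env
env.movel([.499,.125,.0],rate=.25)
s=env.sense();f0=s['wrist_force'];print(s['t'],s['ee_pos'],f0)
z=-.022;env.movel([.499,.125,z],rate=.1);env.pause(.1)
while z>-.045:
    s=env.sense();f=s['wrist_force']-f0;print(round(z,4),s['ee_pos'][2],np.round(f,2))
    if abs(f[2])>4: break
    z-=.002;env.movel([.499,.125,z],rate=.05);env.pause(.04)
env.movel([.499,.125,.06],rate=.25);print(env.sense()['t'])
E
```

```text
826 [0.15291087 0.15540313 0.15805923 0.16232488]
[0.48008132 0.14300042] [0.5142181  0.16158869] [[0.50799594 0.15151948 0.15291087]
 [0.48817864 0.16023423 0.15340328]
 [0.50093101 0.1474452  0.15340707]
 [0.49327493 0.14562175 0.1534812 ]
 [0.49543893 0.14761387 0.15396132]
 [0.49050566 0.14838951 0.15400656]]
7.6167 [4.99105352e-01 1.26184518e-01 3.51383178e-04] [ 0.41777277 -0.54607958  0.00136183]
-0.022 -0.021304434969136872 [-0.27  0.86  0.65]
-0.024 -0.023839389670281444 [-0.39  1.18 -0.5 ]
-0.026 -0.026086431946493717 [-0.55  0.08  0.36]
-0.028 -0.028089727155890747 [ 0.27  0.76 -0.51]
-0.03 -0.03007908073654094 [-0.05  1.4   0.11]
-0.032 -0.03207100457744338 [ 0.42 -0.17  0.03]
-0.034 -0.03364570988488839 [-1.79  0.42  3.96]
-0.036 -0.03375671293749096 [-6.49 -3.19 25.87]
10.6583
```

Touch-down puts the real tips 33.7 mm behind the reported TCP, and depth gives 34 mm. All heights will carry that offset. Now I'll regrasp.

```bash
cat >> h.py <<'E'
D=.0337   # real tip z = ee z + D
E
python3 - <<'E'
from h import *
from station import env, effector
x,y=.4983,.1571
env.movel([x,y,.03],ori(.3),rate=.25); effector.release()
env.movel([x,y,.005-D],rate=.12)
s=env.sense();print(s['t'],s['ee_pos'],s['wrist_force'],s['gripper_width'])
effector.grasp(20); s=env.sense();print(s['t'],s['gripper_width'],s['wrist_force'])
env.movel([x,y,.09],rate=.25)
s=env.sense();print(s['t'],s['gripper_width'],s['ee_pos'])
snap("w3")
E
```

```text
13.0 [ 0.49834782  0.15760451 -0.02853841] [0.54090382 0.57153972 0.93246097] 0.09182377686897637
13.9583 0.030463237028036078 [-0.24378718  0.09048249 -0.3036294 ]
14.5833 0.030297011502423876 [0.49781302 0.1561577  0.08909618]
```

View pics/w3.png

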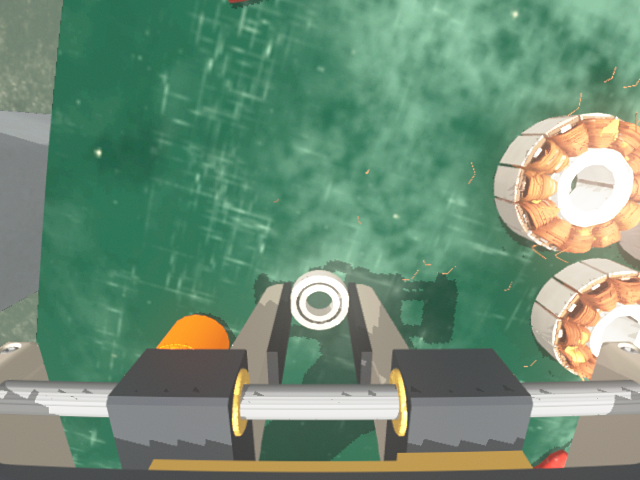

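It's held at 30.3 mm width (the pads compress a little). I'll measure the bearing in hand, then move above the blue carrier and measure its pocket.

```bash
python3 - <<'E'
from h import *
from station import viewer, env
i=viewer.camera_info("wrist");s=env.sense();e,R=wristpose(i,s);p=np.load("w3.npz")['p'];d=np.load("w3.npz")['d']
hsv=cv2.cvtColor(p,cv2.COLOR_RGB2HSV);g=(hsv[...,1]<40)&(hsv[...,2]>190)
print(s['ee_pos'])
blob(i,g,(285,265,355,335),s['ee_pos'][2]+D+.004,e,R)
n=ray(i,[[u,v] for v in range(480) for u in range(640)])
W=((n*d.reshape(-1,1))@R.T+e).reshape(480,640,3)
for v,u in [(276,320),(325,320),(300,296),(300,344)]: print(W[v,u])
env.movel([.467,-.064,.16],ori(0),rate=.25)
s=env.sense();print(s['t'],s['ee_pos'],s['gripper_width'])
snap("w4")
E
```

```text
[0.49728612 0.1560961  0.08843648]
centre mm [495.2 156.2] diam [31.2 35.1]
[0.49138064 0.17006706 0.12668474]
[0.49985355 0.14263824 0.12680746]
[0.48328775 0.15283167 0.12603849]
[0.50780509 0.16034707 0.12588779]
15.7167 [ 0.46665423 -0.06277829  0.15950537] 0.03043842209079488
```

View pics/w4.png

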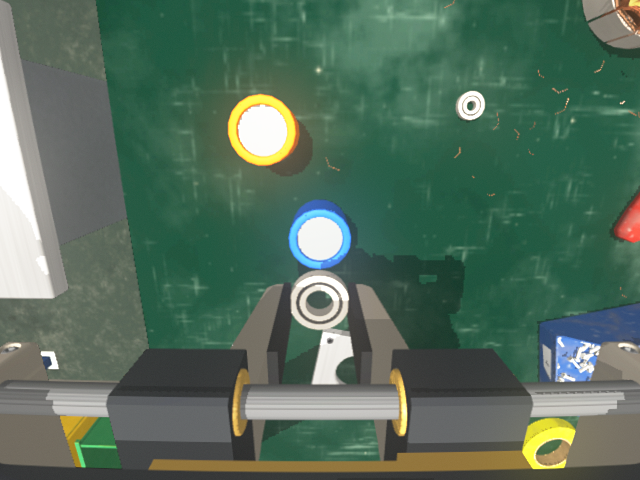

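The wrist view shows the blue carrier at (320,238), the held bearing at (320,300), the orange carrier at (263,130) and the small bearing at (470,105). I'll align the bearing to the pocket using relative measurements from this one picture.

```bash
python3 - <<'E'
from h import *
from station import viewer, env
i=viewer.camera_info("wrist");s=env.sense();print(s['ee_pos'])
e,R=wristpose(i,dict(tcp_rot=s['tcp_rot'],ee_pos=np.array([.46665,-.06278,.1595])));f=np.load("w4.npz");p=f['p'];d=f['d']
hsv=cv2.cvtColor(p,cv2.COLOR_RGB2HSV);g=(hsv[...,1]<40)&(hsv[...,2]>190)
b=(hsv[...,0]>95)&(hsv[...,0]<130)&(hsv[...,1]>120)
print('pocket');blob(i,g,(292,205,348,266),.064,e,R)
n=ray(i,[[u,v] for v in range(480) for u in range(640)])
W=((n*d.reshape(-1,1))@R.T+e).reshape(480,640,3)
r=W[190:272,280:360].reshape(-1,3);bb=b[190:272,280:360].ravel();k=r[bb&(abs(r[:,2]-.064)<.003)]
print('rim pts',len(k),k.min(0),k.max(0),circ(k[:,:2]),'z',np.median(k[:,2]))
k=r[g[190:272,280:360].ravel()&(abs(r[:,2]-.059)<.004)];print('floor',len(k),circ(k[:,:2]),np.median(k[:,2]))
r=W[265:335,285:355].reshape(-1,3);k=r[abs(r[:,2]-.197)<.003];print('bearing',len(k),circ(k[:,:2]),np.median(k[:,2]))
E
```

```text
[ 0.46675476 -0.06245629  0.15957657]
pocket
centre mm [464.9 -66.2] diam [39.2 39.6]
rim pts 1317 [ 0.43713305 -0.09475871  0.06107464] [ 0.49292827 -0.03917095  0.06615815] (0.465268798828125, -0.06691339874267578, 56.6443977355957) z 0.06405149925561654
floor 1485 (0.4648212890625, -0.06768562316894532, 41.20710754394531) 0.05959388449383546
bearing 2236 (0.4649041137695312, -0.06037738800048828, 39.54014587402344) 0.19732423758865625
```

```bash
python3 - <<'E'
from h import *
from station import viewer, env, effector
env.movel([.4668,-.0674,.06],rate=.2);env.movel([.4668,-.0674,.0316],rate=.05);env.pause(.15)
s=env.sense();print(s['t'],s['ee_pos'],s['wrist_force'])
effector.release();print(env.sense()['gripper_width'])
env.movel([.4668,-.0674,.16],rate=.25)
s=env.sense();print(s['t'],s['ee_pos'])
snap("w5")
E
```

```text
17.2833 [ 0.46701494 -0.06736348  0.03181443] [ 0.23949143 -0.13640759 -0.15394743]
0.09189372042899667
18.95 [ 0.46592786 -0.06797284  0.15906364]
```

View pics/w5.png

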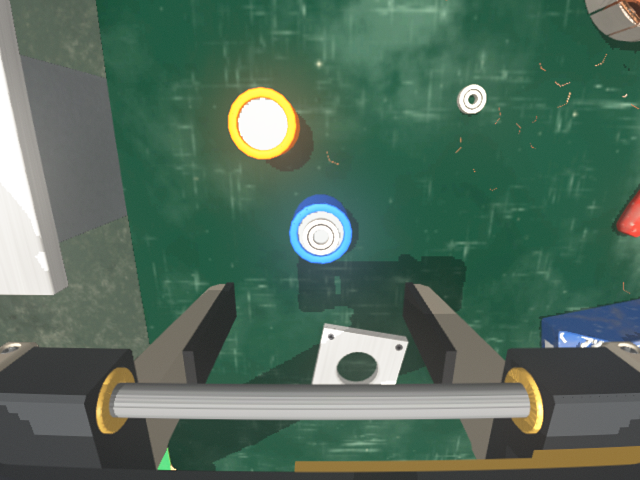

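The bearing lies in the blue pocket at (321,235). I'll verify the heights, then look at the nest hole before grasping.

```bash
python3 - <<'E'
from h import *
from station import viewer, env, effector
i=viewer.camera_info("wrist");s=env.sense()
e,R=wristpose(i,dict(tcp_rot=s['tcp_rot'],ee_pos=np.array([.46593,-.06797,.15906])));f=np.load("w5.npz");p=f['p'];d=f['d']
n=ray(i,[[u,v] for v in range(480) for u in range(640)])
W=((n*d.reshape(-1,1))@R.T+e).reshape(480,640,3)
r=W[185:270,280:360].reshape(-1,3);k=r[abs(r[:,2]-.0685)<.0025]
print('bearing top',len(k),circ(k[:,:2]),np.percentile(k[:,2],[5,50,95]))
A=np.c_[k[:,:2],np.ones(len(k))];print('tilt',np.linalg.lstsq(A,k[:,2],rcond=None)[0][:2])
hsv=cv2.cvtColor(p,cv2.COLOR_RGB2HSV);b=(hsv[...,0]>95)&(hsv[...,0]<130)&(hsv[...,1]>120)
k=r[b[185:270,280:360].ravel()&(abs(r[:,2]-.064)<.003)];print('rim',circ(k[:,:2]))
env.movel([.511,-.25,.16],rate=.25)
s=env.sense();print(s['t'],s['ee_pos'])
i,p,d,e,R=snap("w6")
W=((n*d.reshape(-1,1))@R.T+e).reshape(480,640,3);np.save("W6.npy",W);print(e)
E
```

```text
bearing top 792 (0.4642122802734375, -0.06638226318359375, 53.309871673583984) [0.06664915 0.06808855 0.0694447 ]
tilt [ 0.00397319 -0.00407638]
rim (0.465091796875, -0.0671173858642578, 57.101539611816406)
19.9 [ 0.51073001 -0.24777524  0.15961983]
[ 0.5088762  -0.16559483  0.36428743]
```

View pics/w6.png

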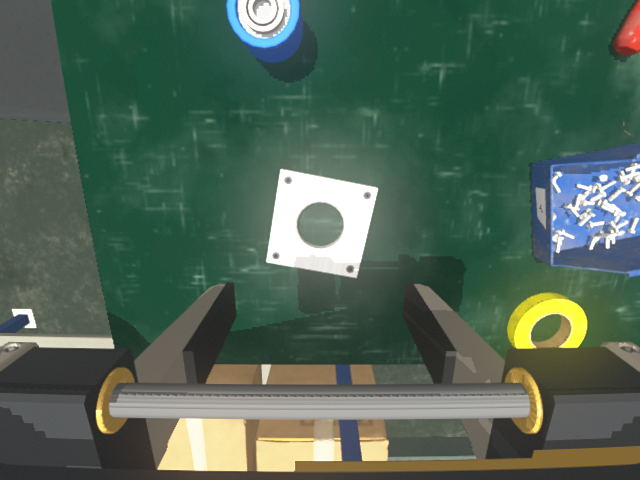

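The hole shows at (320,224). I'll compute its centre, then go back and grasp the carrier.

```bash
python3 - <<'E'
from h import *
from station import viewer, env, effector
i=viewer.camera_info("wrist");s=env.sense();print(s['ee_pos'])
e,R=wristpose(i,dict(tcp_rot=s['tcp_rot'],ee_pos=np.array([.51073001,-.24777524,.15961983])))
p=np.load("w6.npz")['p'];d=np.load("w6.npz")['d'];h=cv2.cvtColor(p,cv2.COLOR_RGB2HSV)
m=(h[...,2]<175)
blob(i,m,(290,197,350,252),.012,e,R)
W=np.load("W6.npy");sub=W[165:285,260:385].reshape(-1,3);print('plate z',np.median(sub[abs(sub[:,2]-.012)<.004,2]))
# outer plate
g=(h[...,1]<40)&(h[...,2]>150);mm=np.zeros(g.shape,np.uint8);mm[160:285,255:390]=g[160:285,255:390]
c=max(cv2.findContours(mm,cv2.RETR_EXTERNAL,cv2.CHAIN_APPROX_NONE)[0],key=cv2.contourArea)
P=(plane(i,c.reshape(-1,2),.012,e,R)[:,:2]*1000).astype(np.float32);print('rect',cv2.minAreaRect(P))
# top camera hole
f=np.load("top0.npz");it=viewer.camera_info("top");ht=cv2.cvtColor(f['p'],cv2.COLOR_RGB2HSV)
blob(it,ht[...,2]<185,(412,229,452,269),.012,it['eye'],it['rotation'])
# grasp carrier
x,y=.4668,-.0669
env.movel([x,y,.12],rate=.25)
env.movel([x,y,.024-D],rate=.15);env.pause(.1)
s=env.sense();print(s['t'],s['ee_pos'],s['wrist_force'])
effector.grasp(35);s=env.sense();print(s['t'],s['ee_pos'],s['gripper_width'],s['wrist_force'])
E
```

```text
[ 0.51084095 -0.2476287   0.159903  ]
centre mm [ 509.  -250.9] diam [46.3 48.1]
plate z 0.012263215042711856
rect ((509.42889404296875, -252.06179809570312), (102.75019073486328, 102.18175506591797), 79.42701721191406)
centre mm [ 511.4 -249.5] diam [46.1 46.7]
21.9833 [ 0.46750919 -0.06710538 -0.00895675] [0.56333445 0.02449086 0.2280387 ]
22.6167 [ 0.46690375 -0.06694497 -0.00963131] 0.0561210136455115 [-0.55783853 -0.69398317  0.54370267]
```

The carrier is gripped at 56 mm. Lifting it gently and carrying it above the hole.

```bash
python3 - <<'E'
from h import *
from station import viewer, env, effector
env.movel([.4668,-.0669,.06],rate=.1)
env.movel([.5108,-.2509,.06],rate=.12)
env.pause(.2)
s=env.sense();print(s['t'],s['ee_pos'],s['gripper_width'],s['wrist_force'],s['moment'])
i,p,d,e,R=snap("w7")
p,d=viewer.read_camera("scene");cv2.imwrite("pics/s2.png",cv2.resize(p[170:360,280:480],None,fx=3.5,fy=3,interpolation=cv2.INTER_CUBIC)[:,:,::-1])
E
```

```text
25.3917 [ 0.51080786 -0.2505243   0.06006317] 0.05564874519730912 [ 0.02260311  0.21455554 -2.59268483] [-0.05532389 -0.1350461  -0.01551171]
```

View pics/w7.png

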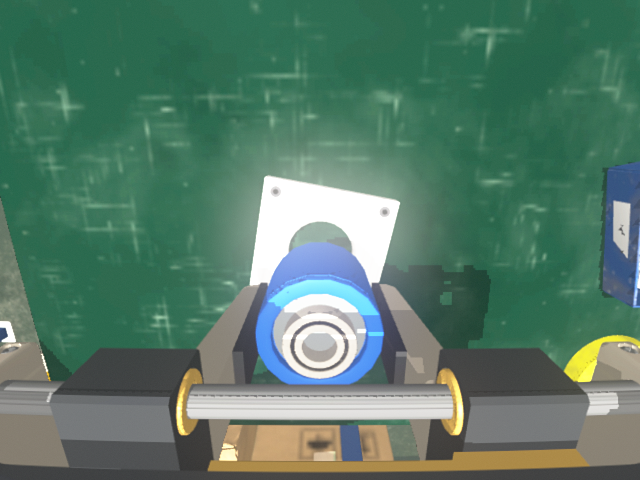

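View pics/s2.png

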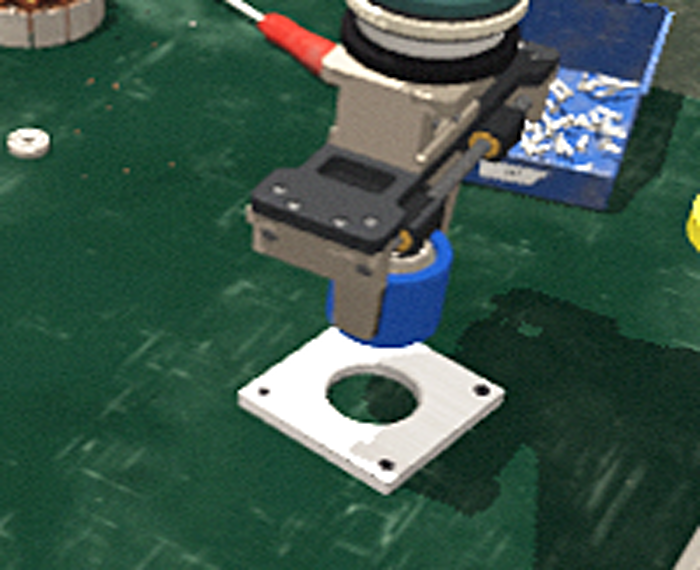

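The carrier hangs upright with the bearing still in its pocket, and it lines up with the hole (both near u≈320). Lowering it with force checks.

```bash
python3 - <<'E'
from h import *
from station import viewer, env, effector
X,Y=.5108,-.2511
env.movel([X,Y,.012],rate=.1);env.pause(.1)
s=env.sense();f0=s['wrist_force'];print(s['t'],s['ee_pos'],f0)
z=.007
while z>=-.0115:
    env.movel([X,Y,z],rate=.05);env.pause(.05);s=env.sense();f=s['wrist_force']-f0
    print(round(z,4),np.round(s['ee_pos'],4),np.round(f,1),round(s['t'],2))
    if np.linalg.norm(f)>8: break
    z-=.002
E
```

```text
26.225 [ 0.51138054 -0.25105792  0.01245777] [-0.1220109   0.86568193 -2.32574884]
0.007 [ 0.5108 -0.2512  0.007 ] [ 0.5 -0.5 -0.1] 26.52
0.005 [ 0.5108 -0.2511  0.005 ] [-0.3 -1.1 -0.4] 26.82
0.003 [ 0.5108 -0.2511  0.0029] [ 0.8 -0.4 -0.6] 27.12
0.001 [ 0.5107 -0.2511  0.0009] [ 0.2 -1.1 -0.6] 27.43
-0.001 [ 0.5107 -0.2511 -0.0011] [-1.   0.1  0.4] 27.73
-0.003 [ 0.5108 -0.251  -0.0031] [ 0.2 -1.6  0.1] 28.02
-0.005 [ 0.5108 -0.2511 -0.0051] [ 0.7 -0.3  0.7] 28.32
-0.007 [ 0.5108 -0.2511 -0.0071] [-0.2 -1.9  0.3] 28.62
-0.009 [ 0.5111 -0.2512 -0.0076] [-4.  -0.5 10.1] 28.93
```

Contact came at -7.6 mm, exactly the expected seated height. Releasing, backing off and checking.

```bash
python3 - <<'E'
from h import *
from station import viewer, env, effector
env.movel([.5108,-.2511,-.0077],rate=.05)
effector.release()
env.movel([.5108,-.2511,.16],rate=.2);env.pause(.2)
s=env.sense();print(s['t'],s['ee_pos'])
i,p,d,e,R=snap("w8")
n=ray(i,[[u,v] for v in range(480) for u in range(640)])
W=((n*d.reshape(-1,1))@R.T+e).reshape(480,640,3)
h=cv2.cvtColor(p,cv2.COLOR_RGB2HSV);b=(h[...,0]>95)&(h[...,0]<130)&(h[...,1]>120)
r=W[180:275,275:365].reshape(-1,3);bb=b[180:275,275:365].ravel()
k=r[bb&(abs(r[:,2]-.066)<.004)];A=np.c_[k[:,:2],np.ones(len(k))]
print('rim',circ(k[:,:2]),np.percentile(k[:,2],[5,50,95]),'tilt',np.linalg.lstsq(A,k[:,2],rcond=None)[0][:2])
k=r[~bb&(abs(r[:,2]-.070)<.003)];print('bearing top',len(k),np.median(k,0))
p,d=viewer.read_camera("scene");cv2.imwrite("pics/s3.png",cv2.resize(p[170:360,200:480],None,fx=2.8,fy=2.8,interpolation=cv2.INTER_CUBIC)[:,:,::-1])
E
```

```text
31.05 [ 0.51023667 -0.25075261  0.15888413]
rim (0.508944580078125, -0.2511107940673828, 55.919761657714844) [0.06481515 0.06607739 0.06729616] tilt [-0.00094279 -0.0019026 ]
bearing top 834 [ 0.50973582 -0.25144574  0.07006033]
```

View pics/w8.png

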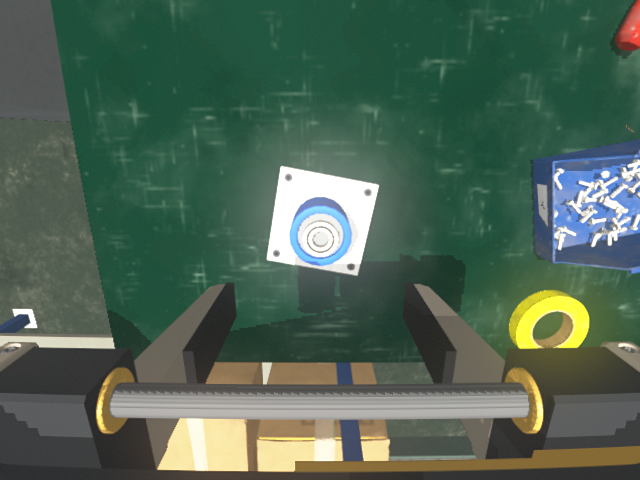

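View pics/s3.png

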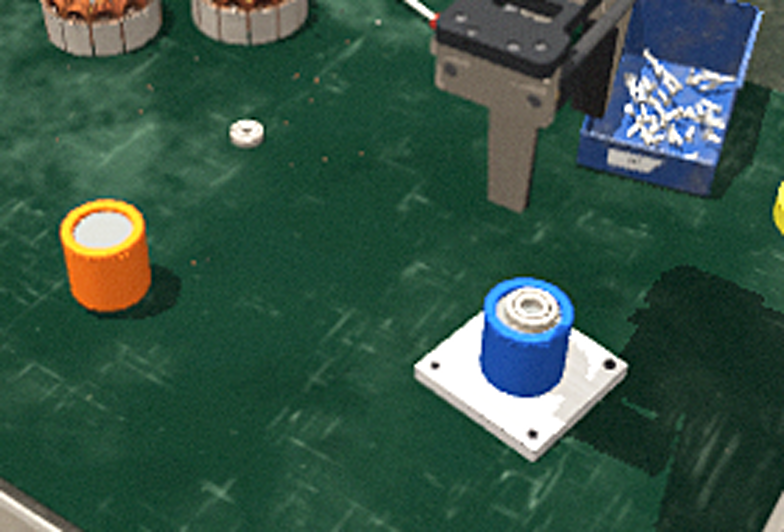

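The rim is at 66 mm (seated should be 66), the tilt is about 0, and the bearing top is at 70 mm, as it should be. The small bearing hasn't moved and the gripper is clear.

```bash
python3 -c "
from station import env,workorder
print(workorder.finish_job()); print(env.sense()['t'])"
```

```text
the job is handed in; nothing more can be done
None
the job is handed in; nothing more can be done
```

The larger bearing lies flat in the blue carrier's pocket, and the carrier is seated upright in the nest hole. I handed the job in at about 31 s.

**What went wrong on the way:** The first grasp closed on nothing. The real fingertips end about 34 mm short of the reported TCP (33.7 mm by a touch-down on the table). That touch-down pressed on bare table with about 26 N. I corrected every later height for it, and the second grasp held.

**Last checks:**
- **Carrier:** the rim is at 66.1 mm (66 expected) with no measurable tilt. When lowering, it made contact exactly at the seated height.
- **Bearing:** its top is at 70.1 mm (70 expected), inside the pocket.
- **Other things:** the small bearing and the orange look-alike carrier look undisturbed in the pictures, and the open gripper was clear of everything.

**Disagreements:** The top and wrist cameras differed by 1–3 mm sideways. I aligned bearing to pocket using the wrist picture and averaged the two for the hole.

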